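# Push the leaked cell out of the torch barrel

### The job

A leaked battery cell is stuck in the yellow torch barrel clamped in the vice. Pick up the wooden dowel, push the cell with it out of the barrel's far end so that it drops into the blue tray, then draw the dowel out and lay it back down flat on the bench. Never touch the leaking cell with the gripper, and leave the other things on the bench where they are.

Things in the scene. Friction and masses are not known exactly. Their poses are not given: they have to be found in the camera images.
- barrel_in (a point): Centre of the open end of the yellow torch barrel where the dowel goes in (the end away from the blue tray; nothing stands in front of it). The barrel is a level tube, 112 mm long, 42 mm outside and 37 mm inside diameter, axis 55 mm above the bench, clamped immovably. This frame's y axis points along the barrel, from this end into it and on to barrel_out; z is up.
- barrel_mid (a point): Centre of the barrel, half-way along its axis; same axes. The grey vice is bolted down: jaws 68 mm wide along the barrel with tops 64 mm above the bench grip the middle, barrel and collars reach 79 mm up, and the vice screw with its tommy bar lies on the -x side, up to 175 mm from the barrel's axis, 60 mm high.
- barrel_out (a point): Centre of the barrel's other open end, the far end, over the near rim of the blue tray; same axes as barrel_in. 112 mm along y from barrel_in.
- cell_center (a point): Centre of the stuck leaked cell: dark grey, copper band, white crust, 34 mm across, 61 mm long, y axis along it, 0.14 kg. It starts inside the barrel, near end 15 to 36 mm in from barrel_in, seen through a slot. A brass strip in the barrel's roof, 16 to 84 mm in, presses on it: 7 to 12 N move it. Push until the dowel's end is about 20 mm past barrel_out, or it may stay leaning on the barrel's rim.
- dowel_center (a point): Centre of the round wooden dowel, 20 mm diameter, 200 mm long, 45 g; its x axis runs along the dowel, both ends are alike. It starts lying on the open bench (centre 10 mm up). Held at about 45 mm from its rear end it reaches 30 mm out of the far end before the fingers meet the barrel. A heavy silver charger box, 95 mm high, stands behind it to the right, 50 mm or more away.
- tray_in (a point): Centre of the inner floor (4 mm above the bench) of the blue open tray, 130 mm (x) by 160 mm (y) outside, 4 mm walls 28 mm high, loose, 0.35 kg. It stands on the bench just beyond and below barrel_out, its y axis roughly along the barrel.
- jar: Amber glass jar with a steel screw lid, 74 mm across, 105 mm high, a bystander; origin under its centre.
- torch_head: Yellow torch head with lens up and a black ring, 73 mm across, 59 mm high, a bystander; origin under its centre.
- tail_cap: Yellow torch tail cap with its spring up, 50 mm across, 37 mm high with spring, a bystander; origin under its centre.
- spare_a: Fresh cell with a green wrap and silver band, 34 mm across, 61 mm high, standing up, a bystander; origin under its centre.
- spare_b: A second fresh cell like spare_a, a bystander.
- spreader: Stainless terminal spreader, pliers with black grips, 180 mm long, 14 mm high, lying flat, a bystander; origin at its pivot on the bench, prongs to its +x.
Things that resemble listed ones, but are neither listed nor needed, are in the scene too. Of the things that look like the part that bears tray_in, take the one that is farthest to the robot's right at the start. Of the things that look like the part that bears dowel_center, take the one that is nearest to the robot's base at the start.

How it is judged:
On the way, in this order (a step that is already met when the one before it is completed fails the run):
1. the dowel is in the barrel from the end away from the tray, along its axis, and has pushed the cell 10 mm or more (distance of cell_center from where it was at the start of the episode above 0.01 m and y of dowel_center in the frame of barrel_mid between -0.145 and 0 m and x of dowel_center in the frame of barrel_mid between -0.02 and 0.02 m and z of dowel_center in the frame of barrel_mid between -0.02 and 0.02 m and angle between the x axis of dowel_center and the y axis of barrel_mid, either way round below 0.25 rad and y of cell_center in the frame of barrel_mid below 0.1 m).
2. the cell is out of the barrel and in the tray (x of cell_center in the frame of tray_in between -0.065 and 0.065 m and y of cell_center in the frame of tray_in between -0.08 and 0.08 m and (height (world z) of cell_center below 0.033 m or (height (world z) of cell_center below 0.04 m and (angle between cell_center's own y axis and vertical below 0.15 rad or angle between cell_center's own y axis and vertical above 2.99 rad)))), for 0.1 s.
At the end, for the whole second after the job is handed in: the leaked cell rests in the blue tray, not leaning on the barrel (centre within the tray's walls and less than 33 mm above the bench, 40 mm if it stands on end); the dowel lies released, flat and still on the bench (centre less than 16 mm up, level within 4 degrees) (all of step 2 and height (world z) of dowel_center between 0 and 0.016 m and angle between dowel_center's own x axis and vertical between 1.5 and 1.64 rad and linear speed of dowel below 0.03 m/s and linear speed of cell below 0.05 m/s); the robot touches nothing.
It fails at once if the gripper touches the leaking cell (contact force between the fingers and cell above 0.5 N).
It fails at once if a bystander (jar, torch head, tail cap, fresh cells, spreader) is moved by more than 20 mm (distance of any of jar, torch_head, tail_cap, spare_a, spare_b, spreader from where it was at the start of the episode above 0.02 m).
It also fails if it takes over 51 s, if anything falls off the work surface, if the arm or the gripper's body presses on something with over 40 N, if the wrist force passes 120 N, or if a joint passes its speed limit or range.

### The arm

A 6-joint arm with a two-finger parallel gripper is mounted at the origin on the work surface. World frame = base frame: x ahead of the robot, y to its left, z up, the work surface at z = 0. Lengths are in m, angles in rad, forces in N, time in s.
With the tool pointing down it reaches from about 0.375 to 0.975 m from the base axis. Payload 3.8 kg.
Tool frame: the origin (TCP) lies at the very end of the fingers, on their centre line; the grasp point (between the pads) lies behind it (bot.tcp_to_grasp is the y of the grasp point in the tool frame, in m); y points along the fingers, z is the direction in which the jaws open and shut, and the axes are right-handed (so a half turn about y gives the same grasp; the last joint's range is limited). The gripper opens to 85 mm and grips with 20 to 120 N. Pads are 22 mm wide; open, the fingers measure 114 mm over their backs; the gripper's body (76 mm by 85 mm) begins 54 mm behind the grasp point. The pads swing forward as they close: fully open they stand 13 mm farther back than shut.
Start: joints at [-1.327, 0.264, 1.604, -0, 1.274, -0.037], TCP at [0.187, -0.649, 0.231] pointing down, gripper open.
Joint ranges: [-2.63, 2.63], [-0.94, 2.18], [0.31, 2.57], [-1.31, 4.45], [0, 2.66], [-2.55, 2.55]. Speed limits (rad/s): [2.57, 2.57, 3.14, 3.14, 3.14, 3.14].

### API

Orientations are given as a rotation vector (axis times angle).
In Python, from workcell import bot, optics, workorder gives the robot as it stands.
- The arm moves only by the shell command python3 -m handwheel 'ROWS' [FORCE]. ROWS is JSON, a list of rows, each a list of 7 numbers: the shift along the tool's x, y, z in m, then the turn, a rotation vector about the tool's x, y, z in rad, then the opening, from 0 (shut) to 1 (fully open). A call has 1 to 8 rows; each row shifts and turns the commanded pose from where the row before left it, along the tool's axes as they then stand; what a row does not reach is not made up. A row lasts 1/8 s, in which the tool goes at most 62.5 mm and 10.7 degrees, less where a joint would pass 70% of its speed; a pose out of reach is approached as far as the arm can. A call with a gripper value outside its range is refused whole. The fingers move at their own pace and stop on an object; FORCE is the grip in N (left out, the last holds). Time passes only in rows, so rows that do not move let the fingers close. It gives the time, the measured TCP pose, the force and the opening at its end, in the units of the state.
- bot.read_state(): the state, without advancing time (a new reading comes with each control period).
- optics.read_camera(name): name is "side" or "top"; returns a dict with "image" (480x640x3 uint8, red, green, blue), "z_map" (480x640 float32, m along the optical axis (not along the pixel's ray), 0 where there is no reading), "mtx" (3x3 intrinsics, pixels), "dist" ([k1, k2, p1, p2, k3] as OpenCV has them; the pictures are not rectified), "world_from_camera" (4x4, takes a point from camera to world coordinates). Camera axes: x right, y down, z forward; pixel columns grow to the right and rows downward; lengths in m; the calibration is good to about 2 mm. A picture is of the moment at which its call begins.
- workorder.finish_job(): hands the job in, once; it reports no verdict.
The state is a dict: "time": time; "q": joint angles; "joint_vel": joint speeds; "joint_torque": joint torques, N m; "tool_pos": TCP position; "tcp_rot": TCP orientation; "wrist_force": force on the tool from outside, world axes, zero at the start; "torque": the same for the moment, N m; "width": opening from 0.0 (shut) to 1.0 (fully open).
Only numpy, scipy, OpenCV 4.12 (cv2) and the standard library are available. Lean on these libraries where they do the work, as an engineer would, in place of code of your own. Each camera call takes 0.05 s, during which the arm holds its last target.

## Working session

There is one attempt and no reset: what is moved stays moved. The work goes in short steps, Python scripts to look and compute and a shell command to move; the robot and the scene stay as the last step left them, time stands still between calls to the robot, and variables do not carry over. Pictures are saved under pics/ and viewed, and the job is handed in when it is done.

```bash
ls; mkdir -p pics
python3 - <<'E'
from workcell import bot, optics, workorder
import cv2,numpy as np
for n in ("top","side"):
    c=optics.read_camera(n)
    cv2.imwrite(f"pics/{n}0.png",c["image"][:,:,::-1])
    np.savez(f"{n}0.npz",**c)
    print(n,c["mtx"],c["dist"],c["world_from_camera"])
print(bot.read_state(),bot.tcp_to_grasp)
E
```

```text
pics
top [[482.59921529   0.         317.07155897]
 [  0.         482.59921529 235.39001018]
 [  0.           0.           1.        ]] [-0.02216946  0.          0.          0.          0.        ] [[-0.02903818 -0.99207313  0.12226073  0.35677415]
 [-0.99956579  0.0282078  -0.00851764  0.08158443]
 [ 0.00500142 -0.12245498 -0.99246147  1.28862419]
 [ 0.          0.          0.          1.        ]]
side [[525.02159493   0.         323.38737781]
 [  0.         525.02159493 233.59168864]
 [  0.           0.           1.        ]] [0.0521481 0.        0.        0.        0.       ] [[-0.85314349 -0.37295898  0.36475716  0.08918747]
 [-0.52155988  0.62456934 -0.58128172  0.77659952]
 [-0.0110219  -0.68615941 -0.7273677   0.93816808]
 [ 0.          0.          0.          1.        ]]
{'time': 0.1, 'q': array([-1.32690090e+00,  2.64686987e-01,  1.60526811e+00, -7.18279932e-06,
        1.27369586e+00, -3.68659398e-02]), 'joint_vel': array([-0.0002842 , -0.00117874, -0.00390963,  0.00068583, -0.00023778,
        0.00068463]), 'joint_torque': array([-1.84525061e-04, -5.16706681e+01, -3.68590665e+01, -1.04550279e-04,
        6.29885093e-03,  8.57587196e-06]), 'tool_pos': array([ 0.18688917, -0.64791097,  0.23006378]), 'tcp_rot': array([-0.29289512,  2.07321101, -2.06893028]), 'wrist_force': array([-0.74497079,  0.6290473 ,  0.55239415]), 'torque': array([-0.04081597, -0.05766076, -0.03770617]), 'width': 1.0023975129150768} -0.0187
```

View pics/top0.png

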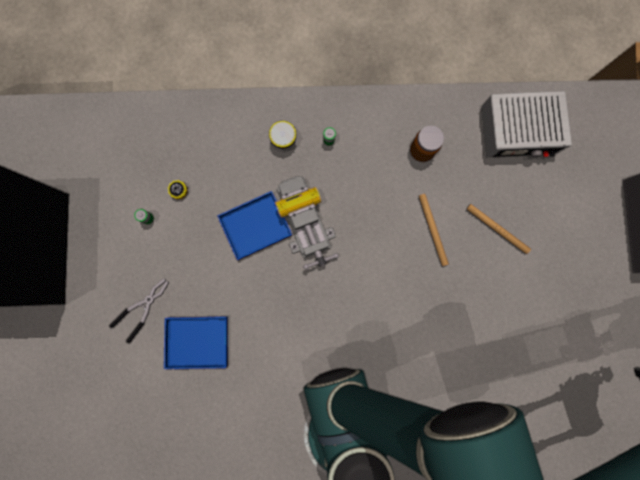

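View pics/side0.png

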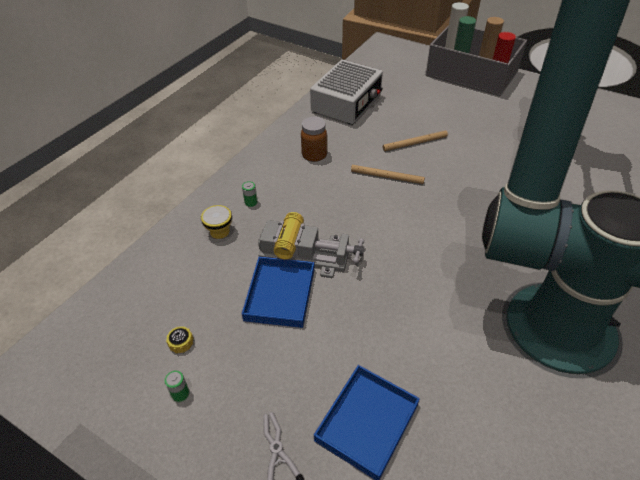

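```bash
cat > h.py <<'E'
import numpy as np, cv2
def load(n): return dict(np.load(n+".npz"))
def ray(c,px):
    p=cv2.undistortPoints(np.array(px,float).reshape(-1,1,2),c["mtx"],c["dist"]).reshape(-1,2)
    d=np.c_[p,np.ones(len(p))]; T=c["world_from_camera"]
    return T[:3,3],d@T[:3,:3].T
def onplane(c,px,z):
    o,d=ray(c,px); return o+d*((z-o[2])/d[:,2])[:,None]
def pts(c,mask):
    v,u=np.nonzero(mask&(c["z_map"]>0)); o,d=ray(c,np.c_[u,v])
    return o+d*c["z_map"][v,u][:,None]
E
python3 - <<'E'
from h import *
np.set_printoptions(precision=4,suppress=True)
for n in("top","side"):
    c=load(n+"0"); hsv=cv2.cvtColor(c["image"],cv2.COLOR_RGB2HSV)
    for name,lo,hi,z in (("wood",(8,90,120),(20,255,255),.01),("yellow",(21,120,110),(32,255,255),.055),("blue",(100,130,60),(125,255,255),.004)):
        m=cv2.inRange(hsv,lo,hi); cs,_=cv2.findContours(m,cv2.RETR_EXTERNAL,cv2.CHAIN_APPROX_NONE)
        for k in cs:
            if cv2.contourArea(k)<120: continue
            r=cv2.minAreaRect(k); 
            w=np.zeros_like(m); cv2.drawContours(w,[k],-1,255,-1)
            P=pts(c,(w>0)&(m>0))
            b=cv2.boxPoints(r); 
            if np.linalg.norm(b[0]-b[1])>np.linalg.norm(b[1]-b[2]): e=[(b[0]+b[3])/2,(b[1]+b[2])/2]
            else: e=[(b[0]+b[1])/2,(b[2]+b[3])/2]
            print(n,name,np.array(r[0]),np.array(r[1]),"plane ends",onplane(c,e,z).ravel(),"depth med",np.median(P,0),"zpc",np.percentile(P[:,2],[5,50,95]))
E
```

```text
top wood [498.9 228.3] [75.8  5.8] plane ends [ 0.5838 -0.3408  0.01    0.456  -0.4957  0.01  ] depth med [ 0.5188 -0.4164  0.0182] zpc [0.0133 0.0182 0.0223]
top wood [433.65 229.45] [74.6298  6.0083] plane ends [ 0.6188 -0.2159  0.01    0.4257 -0.2681  0.01  ] depth med [ 0.5216 -0.2401  0.0186] zpc [0.0111 0.0186 0.0228]
top yellow [298.1528 201.0151] [16.0162 43.5158] plane ends [0.5811 0.1707 0.055  0.6192 0.0641 0.055 ] depth med [0.5959 0.1171 0.0744] zpc [0.0642 0.0744 0.0797]
top yellow [176.5882 188.8529] [17.4626 18.1902] plane ends [0.6362 0.4567 0.055  0.6466 0.4107 0.055 ] depth med [0.647  0.4386 0.0261] zpc [0.0213 0.0261 0.0305]
top blue [195.  342.5] [51. 62.] plane ends [0.2443 0.4789 0.004  0.2399 0.3166 0.004 ] depth med [0.2424 0.395  0.0053] zpc [0.0008 0.0053 0.0284]
top blue [254.3049 225.2439] [48.4711 60.2745] plane ends [0.5152 0.3122 0.004  0.5796 0.1642 0.004 ] depth med [0.5458 0.2395 0.0051] zpc [0.0005 0.0051 0.0275]
side wood [387.5405 172.7567] [73.6507  4.6032] plane ends [ 0.621  -0.2208  0.01    0.4287 -0.2754  0.01  ] depth med [ 0.5196 -0.2408 
[... 324 characters left out ...]
ed [ 1.0432 -1.2    -0.0836] zpc [-0.0886 -0.0836 -0.0791]
side yellow [179.  337.5] [21. 24.] plane ends [0.6484 0.4639 0.055  0.6083 0.4402 0.055 ] depth med [0.6423 0.4478 0.0253] zpc [0.021  0.0253 0.0281]
side yellow [288.8985 231.3443] [18.0273 40.5532] plane ends [0.5841 0.1627 0.055  0.6266 0.0448 0.055 ] depth med [0.5942 0.1163 0.074 ] zpc [0.064  0.074  0.0785]
side blue [366.1181 420.6461] [78.1067 90.7755] plane ends [0.2467 0.4707 0.004  0.2471 0.2987 0.004 ] depth med [0.2439 0.3909 0.0042] zpc [0.001  0.0042 0.0275]
side blue [277.4037 290.999 ] [61.5658 70.4372] plane ends [0.5141 0.3131 0.004  0.5985 0.1404 0.004 ] depth med [0.5481 0.2335 0.0051] zpc [0.0014 0.0051 0.0282]
```

Run:
```python
import cv2
a=cv2.imread("pics/top0.png")[160:290,200:380];cv2.imwrite("pics/topz.png",cv2.resize(a,None,fx=4.4,fy=4.4,interpolation=2))
a=cv2.imread("pics/side0.png")[190:340,220:400];cv2.imwrite("pics/sidez.png",cv2.resize(a,None,fx=4,fy=4,interpolation=2))
```

```text
(no output)
```

View pics/topz.png

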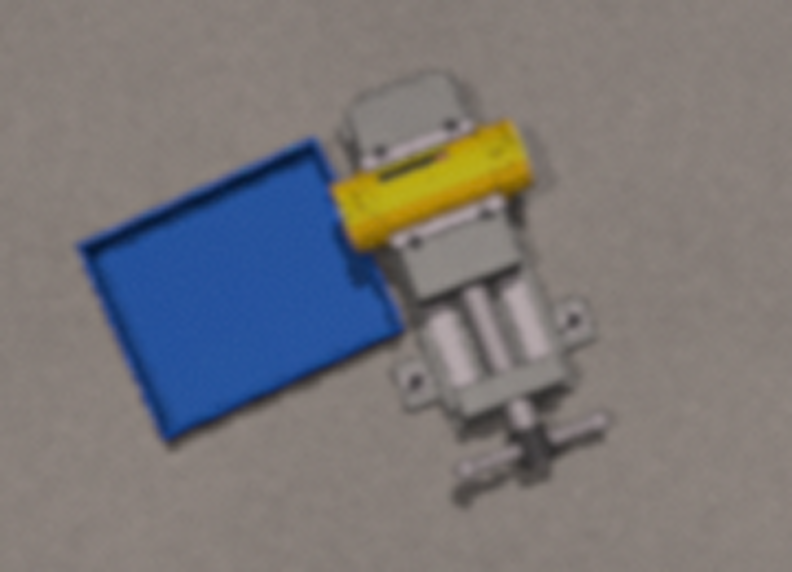

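View pics/sidez.png

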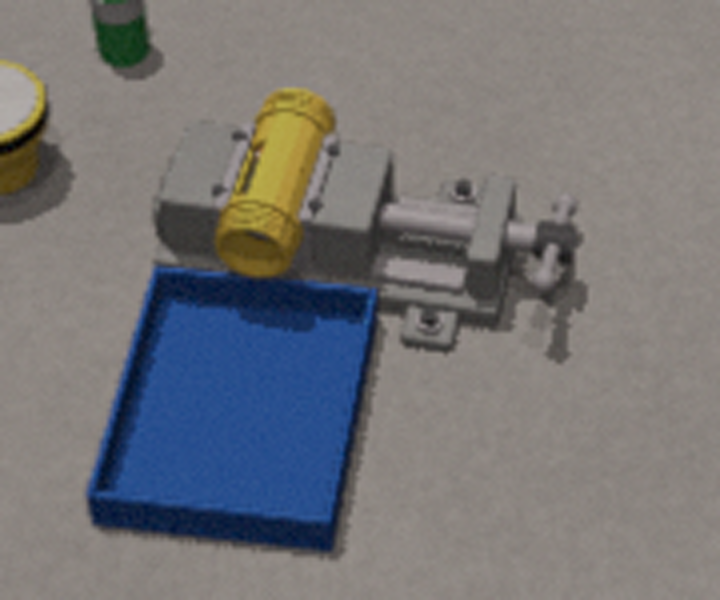

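```bash
cat > meas.py <<'E'
from h import *
from scipy.optimize import least_squares
np.set_printoptions(precision=4,suppress=True)
def seg(n,lo,hi,near,zmin=-1):
    c=load(n); hsv=cv2.cvtColor(c["image"],cv2.COLOR_RGB2HSV); P=pts(c,cv2.inRange(hsv,lo,hi)>0)
    return P[(np.linalg.norm(P[:,:2]-near,axis=1)<.13)&(P[:,2]>zmin)]
def cyl(P,z,R,p0,a0):
    def f(v):
        d=np.array([np.cos(v[2]),np.sin(v[2]),0]); q=P-[v[0],v[1],z+v[3]]
        q=q-np.outer(q@d,d); return np.linalg.norm(q,axis=1)-R
    s=least_squares(f,[*p0,a0,0],loss="soft_l1",f_scale=.002).x
    d=np.array([np.cos(s[2]),np.sin(s[2])]); t=(P[:,:2]-s[:2])@d
    lo,hi=np.percentile(t,[1,99]); return s,s[:2]+d*lo,s[:2]+d*hi,hi-lo
E
python3 - <<'E'
from meas import *
for n in("top0","side0"):
    P=seg(n,(21,100,80),(34,255,255),(.597,.117),.05); print(n,"barrel",len(P),*cyl(P,.055,.0215,(.597,.117),np.radians(109.7)))
    P=seg(n,(8,80,60),(22,255,255),(.521,-.242)); print(n,"dowel",len(P),*cyl(P,.01,.01,(.521,-.242),np.radians(15)))
E
```

```text
top0 barrel 625 [ 1.6205 -2.7507  1.9137  0.0005] [0.615  0.0656] [0.5785 0.168 ] 0.10866210944854471
top0 dowel 653 [-2.4195 -1.0056  0.2537  0.0006] [ 0.4283 -0.2671] [ 0.6161 -0.2184] 0.1940203812017942
side0 barrel 646 [ 1.165  -1.455   1.9173  0.0003] [0.6163 0.0648] [0.5791 0.168 ] 0.10972751592975793
side0 dowel 625 [-1.0534 -0.667   0.2613  0.0004] [ 0.4296 -0.2704] [ 0.6171 -0.2202] 0.19402913432655478
```

```bash
cat > go.py <<'E'
# usage: go.py x y z jawyaw_deg : print tool-frame shift (before turning) and turn about tool y
import sys; from h import *
from scipy.spatial.transform import Rotation as R
from workcell import bot
np.set_printoptions(precision=4,suppress=True)
s=bot.read_state(); p=np.array(s["tool_pos"]); M=R.from_rotvec(s["tcp_rot"]).as_matrix()
yaw=np.degrees(np.arctan2(M[1,2],M[0,2])); print("t",s["time"],"pos",p,"q",s["q"],"jawyaw",yaw,"F",s["wrist_force"],"w",s["width"]); print(M)
if len(sys.argv)>4:
    t=np.array(list(map(float,sys.argv[1:4]))); d=t-p
    print("shift tool before turn",M.T@d)
    y=np.radians(float(sys.argv[4])); Z=np.array([np.cos(y),np.sin(y),0]); Y=np.array([0,0,-1.]); X=np.cross(Y,Z)
    T=np.c_[X,Y,Z]; print("shift after turn",T.T@d,"turn rotvec",R.from_matrix(M.T@T).as_rotvec())
E
python3 go.py .4705 -.2575 .15 104.75
python3 - <<'E'
from h import *
c=load("top0"); print(onplane(c,[(427,138),(282,134),(330,136)],.1))
E
```

```text
t 0.1 pos [ 0.1869 -0.6479  0.2301] q [-1.3269  0.2647  1.6053 -0.      1.2737 -0.0369] jawyaw -73.91343396454293 F [-0.745   0.629   0.5524] w 1.0023975129150768
[[-0.9608 -0.0005  0.2771]
 [-0.2771  0.002  -0.9608]
 [-0.0001 -1.     -0.0021]]
shift tool before turn [-0.3807  0.0807 -0.2964]
shift after turn [0.3737 0.0801 0.3053] turn rotvec [-0.0001 -3.1183 -0.0032]
[[ 0.74568238 -0.21647936  0.1       ]
 [ 0.76609895  0.15320415  0.1       ]
 [ 0.75744563  0.03102525  0.1       ]]
```

```bash
python3 -m handwheel '[[-0.047,0.01,-0.037,0,0.023,0,1],[-0.047,0.01,-0.037,0,0,0,1],[-0.047,0.01,-0.037,0,0,0,1],[-0.047,0.01,-0.037,0,0,0,1],[-0.047,0.01,-0.037,0,0,0,1],[-0.047,0.01,-0.037,0,0,0,1],[-0.047,0.01,-0.037,0,0,0,1],[-0.04,0.01,-0.03,0,0,0,1]]' 60; python3 go.py .4705 -.2575 .05 -75.25
```

```text
time: 1.1
tool_pos: [0.4698, -0.2721, 0.1507]
tcp_rot: [-0.271, 2.084, -2.083]
wrist_force: [0.7, -0.3, -0.1]
width: 1.005
t 1.1 pos [ 0.4698 -0.2721  0.1507] q [-0.5709  0.081   1.9719  0.0001  1.0891  0.7413] jawyaw -75.187556199832 F [ 0.7464 -0.3476 -0.1365] w 1.0045152069081564
[[-0.9668 -0.0003  0.2557]
 [-0.2557  0.0003 -0.9668]
 [ 0.0002 -1.     -0.0004]]
shift tool before turn [-0.0044  0.1007 -0.0139]
shift after turn [-0.0044  0.1007 -0.0139] turn rotvec [0.0004 0.0011 0.0002]
```

```bash
python3 -m handwheel '[[-0.004,0.03,-0.014,0,0,0,1],[0,0.05,0,0,0,0,1],[0,0.04,0,0,0,0,1],[0,0.015,0,0,0,0,1],[0,0,0,0,0,0,1],[0,0,0,0,0,0,1]]' 60; python3 go.py .4705 -.2575 .003 -75.25
python3 - <<'E'
from workcell import optics
import cv2
for n in("top","side"):
    c=optics.read_camera(n)["image"][:,:,::-1]; a=c[180:300,370:530] if n=="top" else c[90:230,310:490]
    cv2.imwrite(f"pics/{n}1.png",cv2.resize(a,None,fx=4,fy=4,interpolation=2))
E
```

```text
time: 1.85
tool_pos: [0.4708, -0.2607, 0.018]
tcp_rot: [-0.267, 2.081, -2.085]
wrist_force: [0.0, -0.0, 0.9]
width: 1.0
t 1.85 pos [ 0.4708 -0.2607  0.018 ] q [-0.552   0.2371  2.0761  0.      0.8254  0.7613] jawyaw -75.24652641589394 F [ 0.0442 -0.0494  0.8922] w 0.9998801484251583
[[-0.967   0.0026  0.2547]
 [-0.2547 -0.0016 -0.967 ]
 [-0.0021 -1.      0.0022]]
shift tool before turn [-0.0005  0.015  -0.0032]
shift after turn [-0.0006  0.015  -0.0031] turn rotvec [-0.0022  0.0001 -0.0021]
```

View pics/side1.png

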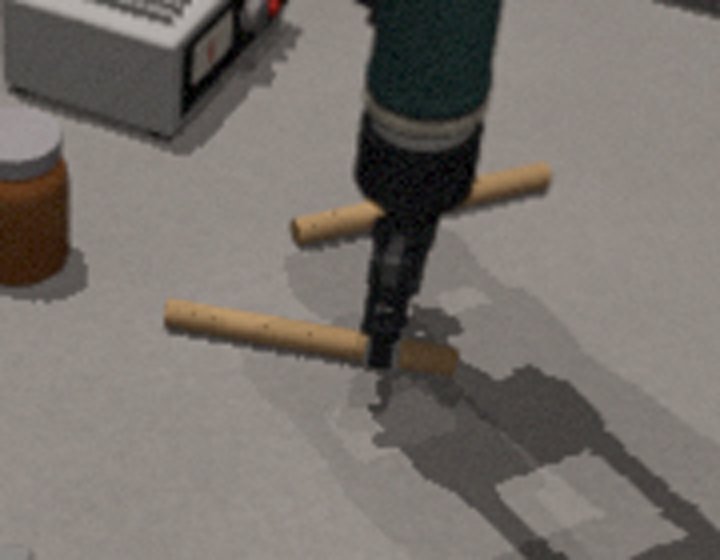

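```bash
python3 -m handwheel '[[0,0.007,-0.003,0,0,0,1],[0,0.006,0,0,0,0,1],[0,0,0,0,0,0,1],[0,0,0,0,0,0,0.2],[0,0,0,0,0,0,0.1],[0,0,0,0,0,0,0.1],[0,0,0,0,0,0,0.1],[0,0,0,0,0,0,0.1]]' 60; python3 go.py .4705 -.2575 .003 -75.25
```

```text
time: 2.95
tool_pos: [0.4689, -0.257, 0.0036]
tcp_rot: [-0.27, 2.083, -2.084]
wrist_force: [-0.1, -0.1, 2.7]
width: 0.203
t 2.95 pos [ 0.4689 -0.257   0.0036] q [-0.5479  0.2549  2.0877 -0.      0.7983  0.7651] jawyaw -75.22936654002585 F [-0.0965 -0.1432  2.7481] w 0.2033457208569947
[[-0.967   0.0005  0.255 ]
 [-0.255  -0.0003 -0.967 ]
 [-0.0004 -1.      0.0004]]
shift tool before turn [-0.0015  0.0006  0.0009]
shift after turn [-0.0015  0.0006  0.0009] turn rotvec [-0.0004  0.0004 -0.0004]
```

```bash
python3 -m handwheel '[[0,0,0,0,0,0,0],[0,0,0,0,0,0,0],[0,-0.02,0,0,0,0,0],[0,-0.04,0,0,0,0,0],[0,-0.04,0,0,0,0,0],[0,-0.01,0,0,0,0,0],[0,0,0,0,0,0,0],[0,0,0,0,0,0,0]]' 80; python3 go.py .6787 -.11 .12 19.75
python3 - <<'E'
from workcell import optics
import cv2,numpy as np
for n in("top","side"):
    r=optics.read_camera(n);np.savez(n+"2.npz",**r);c=r["image"][:,:,::-1]; a=c[180:300,370:530] if n=="top" else c[90:230,310:490]
    cv2.imwrite(f"pics/{n}2.png",cv2.resize(a,None,fx=4,fy=4,interpolation=2))
E
```

```text
time: 3.95
tool_pos: [0.4672, -0.2559, 0.1112]
tcp_rot: [-0.273, 2.088, -2.083]
wrist_force: [0.4, 0.4, -0.1]
width: 0.199
t 3.95 pos [ 0.4672 -0.2559  0.1112] q [-0.5479  0.1066  2.0244  0.      1.0142  0.7651] jawyaw -75.22825492339176 F [ 0.3747  0.4493 -0.0937] w 0.19851124463351985
[[-0.9669 -0.003   0.255 ]
 [-0.255   0.0019 -0.9669]
 [ 0.0025 -1.     -0.0026]]
shift tool before turn [-0.2417 -0.0092 -0.0872]
shift after turn [-0.0659 -0.0088  0.2483] turn rotvec [ 0.004  -1.6577 -0.0003]
```

View pics/side2.png

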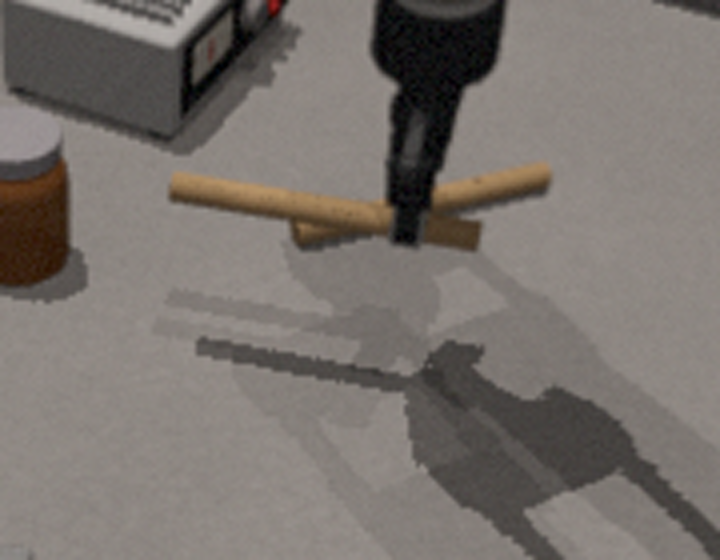

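```bash
python3 -m handwheel '[[0,0,0,0,-0.184,0,0],[0,0,0,0,-0.184,0,0],[0,0,0,0,-0.184,0,0],[0,0,0,0,-0.184,0,0],[0,0,0,0,-0.184,0,0],[0,0,0,0,-0.184,0,0],[0,0,0,0,-0.184,0,0],[0,0,0,0,-0.184,0,0]]'; python3 -m handwheel '[[0,0,0,0,-0.184,0,0],[-0.01,-0.002,0.04,0,0,0,0],[-0.01,-0.002,0.04,0,0,0,0],[-0.01,-0.002,0.04,0,0,0,0],[-0.01,-0.002,0.04,0,0,0,0],[-0.01,0,0.04,0,0,0,0],[-0.01,0,0.04,0,0,0,0],[0,0,0,0,0,0,0]]'; python3 go.py .6787 -.11 .12 19.75
python3 - <<'E'
from workcell import optics
import cv2,numpy as np
for n in("top","side"):
    r=optics.read_camera(n);np.savez(n+"3.npz",**r);c=r["image"][:,:,::-1]; a=c[100:260,260:460] if n=="top" else c[90:300,220:460]
    cv2.imwrite(f"pics/{n}3.png",cv2.resize(a,None,fx=3,fy=3,interpolation=2))
E
```

```text
time: 5.05
tool_pos: [0.4678, -0.2563, 0.1118]
tcp_rot: [-1.283, 1.089, -1.085]
wrist_force: [-0.5, -0.3, 0.8]
width: 0.196
time: 6.05
tool_pos: [0.6759, -0.1175, 0.1196]
tcp_rot: [-1.353, 0.952, -0.95]
wrist_force: [-0.8, -0.7, -1.3]
width: 0.193
t 6.05 pos [ 0.6759 -0.1175  0.1196] q [-0.2087  0.3679  1.682   0.0006  1.0927 -0.5547] jawyaw 19.809169579790105 F [-0.8449 -0.7414 -1.2736] w 0.19343266519893096
[[ 0.3389 -0.0009  0.9408]
 [-0.9408  0.0007  0.3389]
 [-0.001  -1.     -0.0006]]
shift tool before turn [-0.0061 -0.0004  0.0052]
shift after turn [-0.0061 -0.0004  0.0052] turn rotvec [ 0.0006  0.001  -0.001 ]
```

View pics/side3.png

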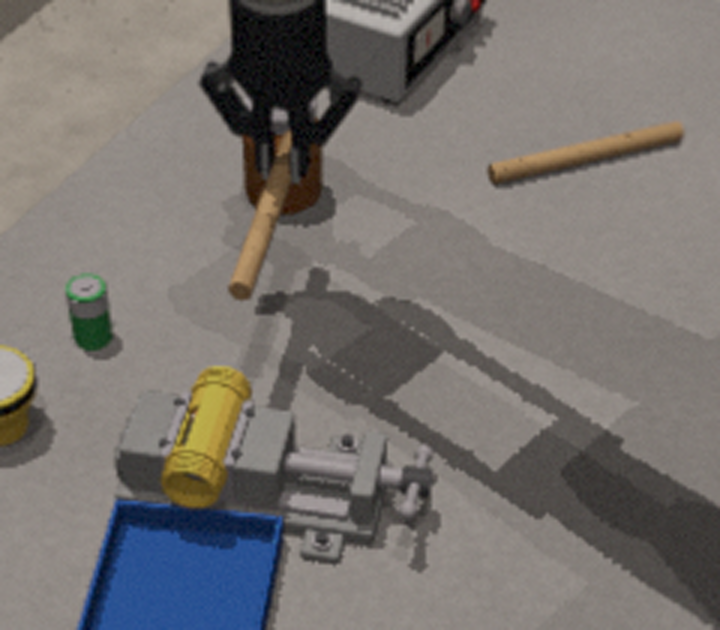

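View pics/top3.png

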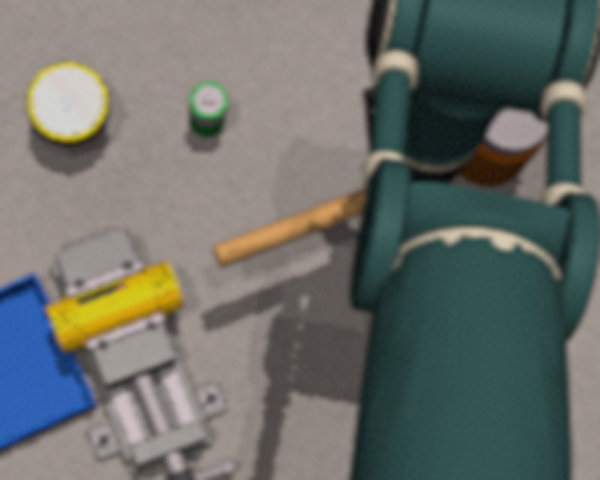

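```bash
cat > dow.py <<'E'
import sys; from meas import *
def fit(n,c0=(.653,-.04),ymin=-.3):
    c=load(n); hsv=cv2.cvtColor(c["image"],cv2.COLOR_RGB2HSV); m=cv2.inRange(hsv,(8,70,60),(21,255,255))
    P=pts(c,m>0); P=P[(P[:,2]>.03)&(np.linalg.norm(P[:,:2]-c0,axis=1)<.16)&(P[:,2]<.2)]
    # line: at y=t: x=a+b*(y-y0), z=c+d*(y-y0)
    y0=np.mean(P[:,1])
    def f(v):
        d=np.array([v[1],1,v[3]]); d/=np.linalg.norm(d); q=P-[v[0],y0,v[2]]; q=q-np.outer(q@d,d); return np.linalg.norm(q,axis=1)-.01
    v=least_squares(f,[P[:,0].mean(),-.36,P[:,2].mean()-.008,0],loss="soft_l1",f_scale=.002).x
    d=np.array([v[1],1,v[3]]); d/=np.linalg.norm(d); o=np.array([v[0],y0,v[2]]); t=(P-o)@d
    tip=o+d*np.percentile(t,99); 
    print(n,len(P),"tip",tip,"yaw",np.degrees(np.arctan2(d[1],d[0])),"pitch",np.degrees(np.arcsin(d[2])),"rear seen",o+d*np.percentile(t,1))
    u=np.array([-.3383,.9410]); r=tip[:2]-[.5972,.1166]; print("  tip along",r@u,"lateral(+x_barrel)",r@[u[1],-u[0]])
    return tip,d
if __name__=="__main__":
    for n in sys.argv[1:]: fit(n)
E
python3 dow.py top3 side3
```

```text
top3 458 tip [0.5918 0.1094 0.0827] yaw 110.59818571117718 pitch -17.915369249120992 rear seen [ 0.6649 -0.0851  0.1499]
  tip along -0.004952188381952607 lateral(+x_barrel) -0.007532022276744443
side3 436 tip [0.5958 0.1044 0.1186] yaw 109.08432204053945 pitch -2.0752660021177594 rear seen [ 0.6835 -0.149   0.1284]
  tip along -0.010985615556668828 lateral(+x_barrel) -0.005394165651345447
```

```bash
sed -i 's/(P\[:,2\]<.2)\]/(P[:,2]<.2)\&(((P[:,:2]-[.5972,.1166])@[-.3383,.941])<YM)]/; s/^def fit/YM=-.065\ndef fit/' dow.py; python3 dow.py top3 side3
```

```text
top3 399 tip [0.6229 0.0298 0.1253] yaw 109.48476353253193 pitch -0.39227043368033837 rear seen [ 0.6657 -0.091   0.1262]
  tip along -0.09041786545947018 lateral(+x_barrel) -0.005152437793137307
side3 390 tip [0.6213 0.0293 0.1253] yaw 109.76413405344819 pitch 0.09791120916591126 rear seen [ 0.6852 -0.1486  0.125 ]
  tip along -0.09031672483082387 lateral(+x_barrel) -0.0068441986908290425
```

```bash
python3 -m handwheel '[[0,0.02,0.0055,0,0,0,0],[0,0.03,0,0,0,0,0],[0,0.02,0,0,0,0,0],[0,0,0,0,0,0,0],[0,0,0,0,0,0,0]]'
python3 - <<'E'
from workcell import optics
import numpy as np
for n in("top","side"): np.savez(n+"4.npz",**optics.read_camera(n))
E
python3 dow.py top4 side4; python3 go.py
```

```text
time: 6.78
tool_pos: [0.6799, -0.118, 0.0517]
tcp_rot: [-1.352, 0.953, -0.954]
wrist_force: [1.5, -0.0, 0.9]
width: 0.198
top4 367 tip [0.6275 0.0296 0.0579] yaw 109.52094055336492 pitch -0.10480126772479334 rear seen [ 0.6697 -0.0895  0.0582]
  tip along -0.09206512683270474 lateral(+x_barrel) -0.0009400492649867507
side4 379 tip [0.6274 0.03   0.0585] yaw 109.82431446631709 pitch 0.02402249896828885 rear seen [ 0.6919 -0.1488  0.0585]
  tip along -0.09172811066025466 lateral(+x_barrel) -0.0008809141282548653
t 6.875 pos [ 0.6808 -0.1181  0.0528] q [-0.2077  0.4411  1.7156  0.      0.9822 -0.5506] jawyaw 19.64298616678544 F [ 0.2586  0.8088 -1.3186] w 0.1964509061303275
[[ 0.3362  0.0026  0.9418]
 [-0.9418 -0.0005  0.3362]
 [ 0.0014 -1.      0.0022]]
```

```bash
python3 -m handwheel '[[0,0.003,0.001,0,0,0,0],[-0.015,0,0,0,0,0,0],[-0.015,0,0,0,0,0,0],[-0.015,0,0,0,0,0,0],[0,0,0,0,0,0,0],[0,0,0,0,0,0,0]]' 100; python3 go.py
```

```text
time: 7.62
tool_pos: [0.6656, -0.0747, 0.0484]
tcp_rot: [-1.352, 0.952, -0.953]
wrist_force: [-0.6, -0.6, -0.4]
width: 0.188
t 7.625 pos [ 0.6656 -0.0747  0.0484] q [-0.1489  0.4125  1.7665 -0.0003  0.9621 -0.4924] jawyaw 19.693655031985745 F [-0.6055 -0.5844 -0.3976] w 0.18839471297743918
[[ 0.337   0.0004  0.9415]
 [-0.9415 -0.0003  0.337 ]
 [ 0.0004 -1.      0.0002]]
```

```bash
python3 -m handwheel '[[-0.01,0,0,0,0,0,0],[-0.01,0,0,0,0,0,0],[-0.01,0,0,0,0,0,0],[-0.01,0,0,0,0,0,0],[-0.01,0,0,0,0,0,0],[0,0,0,0,0,0,0]]' 100; python3 go.py;python3 - <<'E'
from workcell import optics
import numpy as np,cv2
for n in("top","side"):
    r=optics.read_camera(n);np.savez(n+"5.npz",**r);c=r["image"][:,:,::-1]; a=c[100:260,220:420] if n=="top" else c[150:330,220:420]
    cv2.imwrite(f"pics/{n}5.png",cv2.resize(a,None,fx=3,fy=3,interpolation=2))
E
python3 dow.py top5 side5
```

```text
time: 8.38
tool_pos: [0.6501, -0.0299, 0.0493]
tcp_rot: [-1.354, 0.948, -0.957]
wrist_force: [2.3, -7.6, -0.6]
width: 0.187
t 8.375 pos [ 0.6501 -0.0299  0.0493] q [-0.0823  0.3785  1.8132 -0.0045  0.9458 -0.4239] jawyaw 19.72294677737442 F [ 2.2523 -7.5731 -0.5691] w 0.18745686448900095
[[ 0.3375  0.0037  0.9413]
 [-0.9413 -0.004   0.3375]
 [ 0.005  -1.      0.0022]]
top5 104 tip [0.6202 0.0551 0.0552] yaw 107.97846241758579 pitch 0.2115825730480302 rear seen [0.6308 0.0226 0.055 ]
  tip along -0.06561683223061697 lateral(+x_barrel) 0.0008340850003973017
side5 218 tip [0.622  0.05   0.0546] yaw 109.3508527862915 pitch -0.6067248846574492 rear seen [ 0.6618 -0.0632  0.0559]
  tip along -0.0710690094852605 lateral(+x_barrel) 0.0008027561170097446
```

View pics/side5.png

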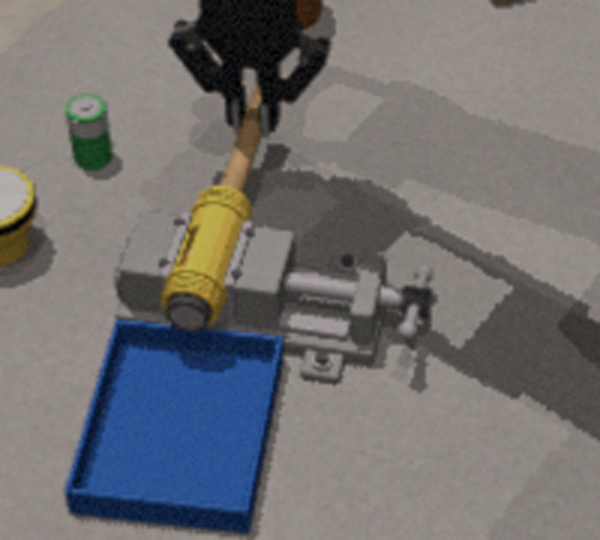

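```bash
python3 -m handwheel '[[-0.01,0,0,0,0,0,0],[-0.01,0,0,0,0,0,0],[-0.01,0,0,0,0,0,0],[-0.01,0,0,0,0,0,0],[-0.01,0,0,0,0,0,0],[-0.01,0,0,0,0,0,0],[-0.008,0,0,0,0,0,0],[0,0,0,0,0,0,0]]' 100; python3 go.py;python3 - <<'E'
from workcell import optics
import numpy as np,cv2
for n in("top","side"):
    r=optics.read_camera(n);np.savez(n+"6.npz",**r);c=r["image"][:,:,::-1]; a=c[100:260,220:420] if n=="top" else c[150:330,220:420]
    cv2.imwrite(f"pics/{n}6.png",cv2.resize(a,None,fx=3,fy=3,interpolation=2))
E
```

```text
time: 9.48
tool_pos: [0.6253, 0.037, 0.0481]
tcp_rot: [-1.353, 0.952, -0.952]
wrist_force: [0.0, -0.5, -0.5]
width: 0.187
t 9.475 pos [0.6253 0.037  0.0481] q [ 0.0193  0.3426  1.8659  0.0001  0.9336 -0.3249] jawyaw 19.71562295273157 F [ 0.0339 -0.5351 -0.501 ] w 0.18706702186786403
[[ 0.3374 -0.0005  0.9414]
 [-0.9414  0.0001  0.3374]
 [-0.0003 -1.     -0.0004]]
```

View pics/side6.png

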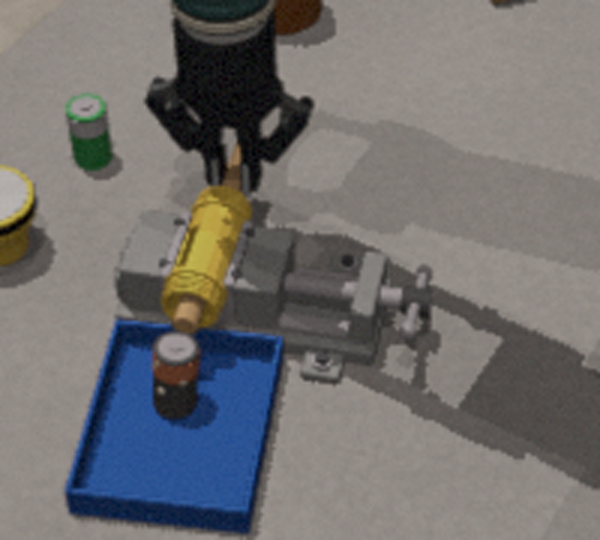

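View pics/top6.png

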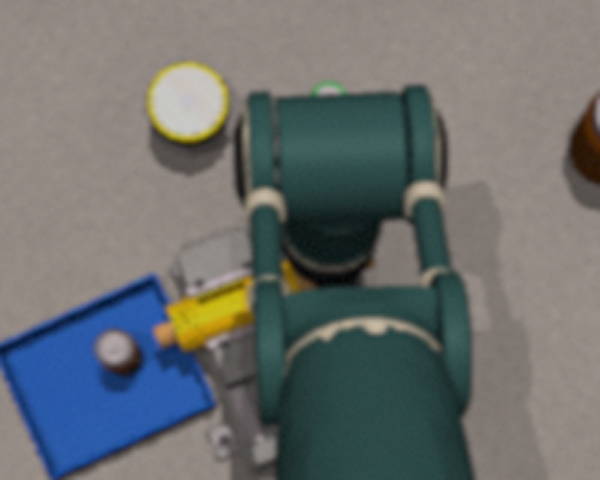

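```bash
python3 -m handwheel '[[0,0,0,0,0,0,0],[0,0,0,0,0,0,0]]'
cat > cell.py <<'E'
from meas import *
import sys
from workcell import optics
for n in("top","side"):
    r=optics.read_camera(n);np.savez(n+sys.argv[1]+".npz",**r)
    hsv=cv2.cvtColor(r["image"],cv2.COLOR_RGB2HSV); m=~((hsv[...,0]>100)&(hsv[...,0]<125)&(hsv[...,1]>110))
    P=pts(r,m); u=np.array([-.3383,.941]); q=P[:,:2]-[.5972,.1166]; al=q@u; la=q@[u[1],-u[0]]
    k=(al>.085)&(al<.2)&(abs(la)<.05)&(P[:,2]>.012); P=P[k]; al=al[k];la=la[k]
    print(n,len(P),"z pct",np.percentile(P[:,2],[2,25,50,75,98]),"along",np.percentile(al,[2,50,98]),"lat",np.percentile(la,[2,50,98]))
    T=P[:,2]>P[:,2].max()-.008; print("  top pts",T.sum(),P[T].mean(0),"along",np.percentile(al[T],[2,98]))
    A=np.c_[P[T][:,:2]-P[T][:,:2].mean(0),np.ones(T.sum())]; print("  tilt of top (slopes)",np.linalg.lstsq(A,P[T][:,2],rcond=None)[0])
    c=r["image"][:,:,::-1]; a=c[150:280,200:360] if n=="top" else c[200:330,220:380]
    cv2.imwrite(f"pics/{n}{sys.argv[1]}.png",cv2.resize(a,None,fx=4.5,fy=4.5,interpolation=2))
E
python3 cell.py 7
```

```text
time: 9.82
tool_pos: [0.6259, 0.0359, 0.0483]
tcp_rot: [-1.352, 0.953, -0.953]
wrist_force: [-0.3, 0.0, -0.8]
width: 0.187
top 164 z pct [0.0295 0.06   0.0631 0.0651 0.0679] along [0.0919 0.107  0.122 ] lat [-0.0145 -0.0009  0.0164]
  top pts 103 [0.5627 0.2187 0.0647] along [0.0918 0.1218]
  tilt of top (slopes) [-0.016  -0.0328  0.0647]
side 359 z pct [0.0149 0.0344 0.0557 0.0629 0.0659] along [0.0915 0.115  0.1223] lat [-0.0145 -0.0015  0.0156]
  top pts 123 [0.5627 0.2169 0.0638] along [0.091  0.1208]
  tilt of top (slopes) [-0.0101 -0.0131  0.0638]
```

View pics/side7.png

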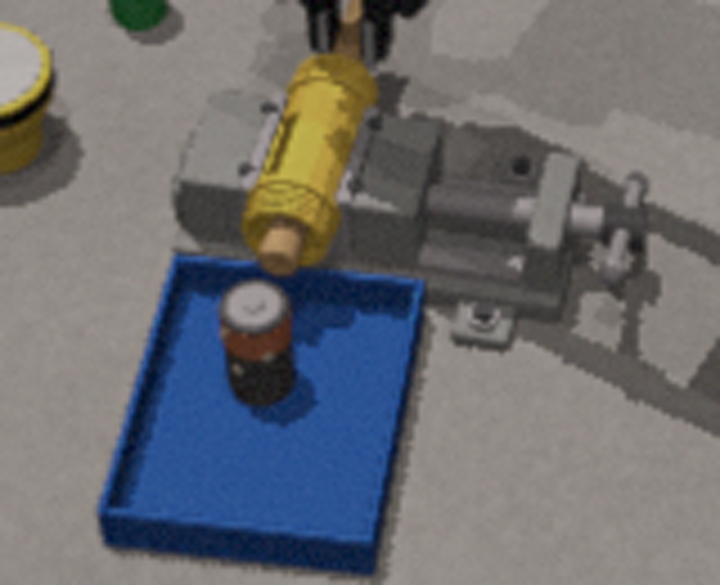

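```bash
python3 -m handwheel '[[0.01,0,0,0,0,0,0],[0.025,0,0,0,0,0,0],[0.025,0,0,0,0,0,0],[0.025,0,0,0,0,0,0],[0.025,0,0,0,0,0,0],[0.025,0,0,0,0,0,0],[0.025,0,0,0,0,0,0],[0.01,0,0,0,0,0,0]]'; python3 -m handwheel '[[0,0,0,0,0,0,0],[0,-0.03,0,0,0,0,0],[0,-0.03,0,0,0,0,0],[0,0,0,0,0,0,0],[0,0,0,0,0,0,0]]';python3 go.py .4705 -.2575 .12 -75.25; python3 cell.py 8;python3 dow.py top8 side8
```

```text
time: 10.92
tool_pos: [0.6836, -0.126, 0.0483]
tcp_rot: [-1.351, 0.954, -0.954]
wrist_force: [-0.5, -0.8, -0.4]
width: 0.19
time: 11.55
tool_pos: [0.6822, -0.123, 0.1075]
tcp_rot: [-1.353, 0.953, -0.951]
wrist_force: [-0.3, 0.6, -1.0]
width: 0.183
t 11.55 pos [ 0.6822 -0.123   0.1075] q [-0.2144  0.3916  1.6735  0.0002  1.0778 -0.5584] jawyaw 19.70063718276806 F [-0.3369  0.6456 -1.0403] w 0.18278724413090325
[[ 0.3371 -0.0012  0.9415]
 [-0.9415  0.0004  0.3371]
 [-0.0008 -1.     -0.001 ]]
shift tool before turn [ 0.0552 -0.0123 -0.2447]
shift after turn [ 0.239  -0.0125  0.0761] turn rotvec [0.0014 1.6572 0.0002]
top 161 z pct [0.0296 0.0607 0.0632 0.0652 0.0684] along [0.092  0.1068 0.1219] lat [-0.0151 -0.0017  0.0159]
  top pts 98 [0.562  0.2176 0.0649] along [0.0926 0.1215]
  tilt of top (slopes) [-0.0263 -0.0058  0.0649]
side 355 z pct [0.0148 0.0367 0.0559 0.0629 0.0667] along [0.0921 0.1151 0.1222] lat [-0.0147 -0.0013  0.0153]
  top pts 98 [0.562  0.2166 0.0644] along [0.0901 0.1212]
  tilt of top (slopes) [0.014  0.0346 0.0644]
top8 398 tip [0.6291 0.0249 0.1138] yaw 109.75028651306424 pitch 0.22959289227014523 rear seen [ 0.6728 -0.0968  0.1133]
  tip along -0.09705228967111104 lateral(+x_barrel) -0.001037327480225624
side8 387 tip [0.629  0.025  0.1128] yaw 109.5902095568798 pitch 0.1670130342733199 rear seen [ 0.6931 -0.1552  0.1122]
  tip along -0.09696963395976535 lateral(+x_barrel) -0.0010463183597415426
```

```bash
python3 -m handwheel '[[0.01,0,-0.04,0,0,0,0],[0.01,0,-0.04,0,0,0,0],[0.01,0,-0.04,0,0,0,0],[0.01,0,-0.04,0,0,0,0],[0,0.03,-0.04,0,0,0,0],[0,0.03,0,0,0,0,0],[0,0.03,0,0,0,0,0],[0,0,0,0,0,0,0]]'; python3 -m handwheel '[[0,0,0,0,0,0,0]]'; python3 go.py .507 -.228 .004 19.7
```

```text
time: 12.65
tool_pos: [0.5043, -0.2271, 0.0145]
tcp_rot: [-1.353, 0.96, -0.946]
wrist_force: [-0.7, -0.1, -1.0]
width: 0.189
time: 12.78
tool_pos: [0.5082, -0.2288, 0.0184]
tcp_rot: [-1.352, 0.953, -0.953]
wrist_force: [-0.1, 0.5, -0.3]
width: 0.191
t 12.775 pos [ 0.5082 -0.2288  0.0184] q [-0.4678  0.2696  2.0325  0.0001  0.8398 -0.811 ] jawyaw 19.660835764592328 F [-0.0634  0.4531 -0.2588] w 0.1905336873644395
[[ 0.3365 -0.0003  0.9417]
 [-0.9417  0.0002  0.3365]
 [-0.0003 -1.     -0.0002]]
shift tool before turn [-0.0011  0.0144 -0.0008]
shift after turn [-0.0012  0.0144 -0.0008] turn rotvec [ 0.0002 -0.0007 -0.0003]
```

```bash
python3 -m handwheel '[[0,0.006,0,0,0,0,0],[0,0.004,0,0,0,0,0],[0,0.002,0,0,0,0,0],[0,0.001,0,0,0,0,0],[0,0,0,0,0,0,0],[0,0,0,0,0,0,0]]'; python3 go.py
python3 - <<'E'
from workcell import optics
import numpy as np
np.savez("side9.npz",**optics.read_camera("side"))
E
sed 's/>.03)/>.004)/; s/c0=(.653,-.04)/c0=(.48,-.15)/' dow.py > dow2.py; python3 dow2.py side9
```

```text
time: 13.52
tool_pos: [0.5081, -0.2289, 0.0054]
tcp_rot: [-1.352, 0.953, -0.953]
wrist_force: [0.2, -0.2, 0.1]
width: 0.189
t 13.525 pos [ 0.5081 -0.2289  0.0054] q [-0.468   0.2887  2.0383 -0.      0.8144 -0.811 ] jawyaw 19.654341002068318 F [ 0.1775 -0.2249  0.1235] w 0.1894181040163251
[[ 0.3363  0.0002  0.9417]
 [-0.9417 -0.0001  0.3363]
 [ 0.0002 -1.      0.0001]]
side9 400 tip [ 0.4555 -0.0806  0.0108] yaw 109.58970403810625 pitch -0.08553118496497257 rear seen [ 0.5213 -0.2656  0.0111]
  tip along -0.13761615449098982 lateral(+x_barrel) -0.20004079418814485
```

```bash
python3 -m handwheel '[[0,0.001,0,0,0,0,0],[0,0,0,0,0,0,0],[0,0,0,0,0,0,0.25],[0,0,0,0,0,0,0.3],[0,0,0,0,0,0,0.4],[0,0,0,0,0,0,0.6],[0,0,0,0,0,0,0.8],[0,0,0,0,0,0,0.8]]' 20; python3 go.py;python3 -m handwheel '[[0,-0.01,0,0,0,0,0.8],[0,-0.02,0,0,0,0,0.8],[0,-0.04,0,0,0,0,0.8],[0,-0.05,0,0,0,0,0.8],[0,-0.05,0,0,0,0,0.8],[0,0,0,0,0,0,0.8],[0,0,0,0,0,0,0.8],[0,0,0,0,0,0,0.8]]'; python3 cell.py 10; python3 dow2.py side10 top10
python3 - <<'E'
import numpy as np,cv2
cv2.imwrite("pics/sidefull10.png",np.load("side10.npz")["image"][:,:,::-1])
E
```

```text
time: 14.58
tool_pos: [0.508, -0.2289, 0.0043]
tcp_rot: [-1.352, 0.953, -0.953]
wrist_force: [0.0, -0.2, -0.5]
width: 0.799
t 14.575 pos [ 0.508  -0.2289  0.0043] q [-0.468   0.2903  2.0388  0.      0.8125 -0.811 ] jawyaw 19.6520679796381 F [ 0.0314 -0.2383 -0.4726] w 0.7988364644744869
[[ 0.3363  0.      0.9418]
 [-0.9418 -0.      0.3363]
 [ 0.     -1.      0.    ]]
time: 15.58
tool_pos: [0.5068, -0.2283, 0.1725]
tcp_rot: [-1.353, 0.956, -0.95]
wrist_force: [-0.4, -0.2, -0.3]
width: 0.803
top 162 z pct [0.0276 0.0605 0.0629 0.065  0.0682] along [0.0919 0.1068 0.122 ] lat [-0.0148 -0.0014  0.0159]
  top pts 109 [0.5625 0.2173 0.0644] along [0.0919 0.1214]
  tilt of top (slopes) [-0.0274 -0.0293  0.0644]
side 356 z pct [0.0141 0.0349 0.0558 0.0629 0.066 ] along [0.0916 0.1152 0.1224] lat [-0.0147 -0.0016  0.0155]
  top pts 160 [0.5622 0.2168 0.0631] along [0.0888 0.121 ]
  tilt of top (slopes) [ 0.0125 -0.0238  0.0631]
side10 412 tip [ 0.4556 -0.081   0.0101] yaw 109.71555968762156 pitch 0.3315577455849645 rear seen [ 0.523  -0.2691  0.0089]
  tip along -0.1380365246557575 lateral(+x_barrel) -0.20006262107859546
top10 544 tip [ 0.4551 -0.0807  0.0102] yaw 109.84755710946683 pitch 0.13895114187177537 rear seen [ 0.5216 -0.2647  0.0097]
  tip along -0.13757153240975678 lateral(+x_barrel) -0.20040536991887803
```

View pics/sidefull10.png

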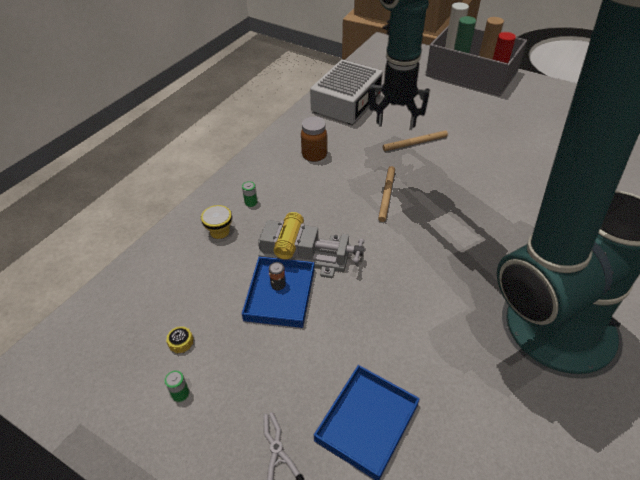

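The side view shows the cell standing upright in the tray at pixel (277,275). The dowel lies flat at about (387,195), and the gripper is clear above it.

```bash
python3 -c "
from workcell import workorder; print(workorder.finish_job())"
```

```text
the job is handed in; nothing more can be done
None
```

The leaked cell is out of the barrel and standing in the blue tray. The dowel is back on the bench, and I have handed the job in; it reported no verdict. I gripped the dowel nearest the base about 45 mm from its rear end and pushed the cell out, reading about 8 N at the wrist during the push. I then drew the dowel straight back and laid it down at about 16 s of the 51 s allowed.

- **Cell:** its top is 63–64 mm above the bench, against 65 mm expected for a cell standing upright on the tray floor. The top looks level within about 2.5 degrees. It stands about 35 mm beyond the barrel's end, so it isn't leaning on the rim. Its position was the same before the dowel was drawn out and at the end.
- **Dowel:** its axis is about 10 mm up and level within 0.4 degrees. I released it and raised the gripper to about 0.17 m, clear of everything.
- **Other objects:** in the last side picture the bystanders are where they started. I checked this by eye only, not by measuring. The gripper never came near the cell.

No final check failed. One early dowel measurement picked up some barrel pixels and disagreed between the two cameras. I corrected it before inserting the dowel, and the cameras then agreed within 2 mm.

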